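# Clear the test fixture's lid and hold it open at 45 degrees

## Robot

A 7-joint arm with a two-finger parallel gripper is mounted at the origin on the work surface. World frame = base frame: x ahead of the robot, y to its left, z up, the work surface at z = 0. Lengths are in m, angles in degrees, forces in N, time in s.
With the tool pointing down it reaches from about 0.425 to 0.875 m from the base axis. Payload 4.7 kg.
Tool frame: the origin (TCP) lies between the finger pads; the fingertips stand 8 mm ahead of it and the grasp point (between the pads) lies 11 mm behind it; x points along the fingers, z is the direction in which the jaws open and shut, and the axes are right-handed (so a half turn about x gives the same grasp; the last joint's range is limited). The gripper opens to 87 mm and grips with 3 to 60 N. Pads are 19 mm wide; open, the fingers measure 117 mm over their backs; the gripper's body (75 mm by 190 mm) begins 51 mm behind the grasp point.
Start: joints at [-76.484, 18.392, -4.016, 83.108, 1.295, 78.541, -3.26], TCP at [0.143, 0.634, 0.231] pointing down, gripper open.
Joint ranges: [-163.93, 163.93], [-17.29, 119.83], [-79.2, 71.16], [3.27, 140.29], [-89.18, 269.18], [5.43, 117.66], [-154.24, 154.24]. Speed limits (degrees/s): [147.25, 147.25, 180, 180, 180, 180, 180].

## Interface

Orientations are given as [roll, pitch, yaw] about the fixed x, y, z axes, in that order (R = Rz(yaw) Ry(pitch) Rx(roll)).
In Python, from cell import telemetry, vision, sign_off gives the robot as it stands. The module is installed in compiled form; this text tells all that it offers.
- The arm moves only by the tool drive_tool, never from a script. Its arguments are lists of equal length, an entry for each row: "offset": the shift along the tool's x, y, z in m, a list of three; "angular": the turn, a rotation vector about the tool's x, y, z in rad, a list of three. A call has 1 to 10 rows; each row is the pose to reach, as a shift and turn from the pose measured when the call began, along the tool's axes at that moment; what a row does not reach only later rows make up. A row lasts 1/8 s, in which the tool goes at most 62.5 mm and 10.7 degrees, less where a joint would pass 70% of its speed; a pose out of reach is approached as far as the arm can. A call with a gripper value outside its range is refused whole. "fingers" is the closure, from -1 (fully open) to 1 (shut), set as the call begins (left out, the last holds). The fingers move at their own pace and stop on an object; "squeeze" is the grip in N (left out, the last holds). Time passes only in rows, so rows that repeat a pose let the fingers close. It gives the time, the measured TCP pose, the force and the opening at its end, in the units of the state.
- telemetry.get_obs(): the state, without advancing time (a new reading comes with each control period).
- vision.read_camera(name): name is "scene" or "top" or "wrist"; returns a dict with "pixels" (480x640x3 uint8, red, green, blue), "intrinsics" (3x3 intrinsics, pixels), "distortion" ([k1, k2, p1, p2, k3] as OpenCV has them; the pictures are not rectified), "world_from_camera" (4x4, takes a point from camera to world coordinates); the wrist camera has in their place "T_tool_cam" (4x4, takes a point from camera to tool coordinates, whose origin is the TCP and whose axes are the tool frame's). Camera axes: x right, y up, looking along -z (the intrinsics and any distortion apply to the point x, -y, -z); pixel columns grow to the right and rows downward; lengths in m; the calibration is good to about 2 mm. A picture is of the moment at which its call begins: read the wrist's pose just before it. There is no depth.
- sign_off(): hands the job in, once; it reports no verdict.
The state is a dict: "time_s": time; "qpos": joint angles; "joint_velocities": joint speeds; "effort": joint torques, N m; "tool_pos": TCP position; "tool_rot": TCP orientation; "force": force on the tool from outside, world axes, zero at the start; "wrist_torque": the same for the moment, N m; "grip_width": finger opening in m.
Only numpy, scipy, OpenCV 4.12 (cv2) and the standard library are available. Lean on these libraries where they do the work, as an engineer would, in place of code of your own. Each camera call takes 0.05 s, during which the arm holds its last target.

## Task

A metal channel bracket has been left on the closed lid of the bench test fixture: set it down in the empty green tray, standing the way it stands now. Then lift the fixture's lid, which has a bar handle, and hold it open with the gripper at 45 degrees, in line with the fixed slanted strip on the fixture's side, so that a colleague can reach in; the lid falls shut by itself, so finish still holding it there. Leave the other things on the bench where they are.

Things in the scene. Friction and masses are not known exactly. Their poses are not given: they have to be found in the camera images.
- fixture: bench test fixture, fixed to the bench: grey steel box 200 (x) by 240 (y) by 100 mm tall, with a white hinged lid 8 mm thick (lid top at 108 mm). Origin at the centre of its underside; x points from the handle side to the hinge side, roughly away from the robot, y to its left, z up. On its left (y = 125 to 131 mm) a fixed dark strip, 100 by 18 mm, rises from the hinge towards the handle side at 45 degrees, to 177 mm above the bench
- lid (a joint): angle of the fixture's lid, rad: 0 closed, grows as the handle side rises, 1.3 fully open; 45 degrees is 0.785. The lid weighs about 0.6 kg and falls shut from any angle; nothing holds it open
- lid_bar (a point): middle of the lid's handle: a dark round bar 16 mm thick, level, along the fixture's y, joined to the lid's front edge by two arms of the same thickness, 116 mm apart (100 mm clear between them). The bar's centre line lies 50 mm in front of the fixture's front wall (42 mm clear gap behind the bar), 104 mm above the bench when closed, and 250 mm from the hinge line. Axes turn with the lid
- lid_hinge (a point): middle of the hinge line, along the fixture's y at its far top edge, 100 mm above the bench; lid and bar swing about it. Axes turn with the lid (x away from the handle)
- bracket: loose aluminium channel bracket (upside-down U) 90 (x) by 46 (y) by 40 mm tall, wall 3 mm, about 0.2 kg, standing on its two 90 mm long legs on the closed lid. Origin at the centre of its underside, z up; can be gripped across its 46 mm width
- tray: empty shallow green tray, fixed to the bench, 220 (x) by 200 (y) by 28 mm tall, walls and floor 4 mm thick. Origin at the centre of its underside
- parts_bin: bystander: small green open-fronted bin of fasteners, 120 by 100 by 70 mm, origin under its centre
- screwdriver: bystander: screwdriver lying on the bench, origin under its middle
- can: bystander: steel can 66 mm across, 100 mm tall, origin under its centre
There are look-alikes about, which are no part of the job. Of the things like the bracket, leave any that is red; of the rest the smaller one is meant.

How it is judged (in metres and radians):
On the way, in this order (a step that is already met when the one before it is completed fails the run):
1. the bracket stands in the tray, let go, with the lid still down (x of bracket in the frame of tray between -0.09 and 0.09 m and y of bracket in the frame of tray between -0.08 and 0.08 m and z of bracket in the frame of tray below 0.012 m and angle between bracket's own z axis and vertical below 0.15 rad and contact force between bracket and tray above 0.3 N and contact force between the fingers and bracket below 0.05 N and value of joint lid below 0.1 rad), for 0.2 s.
2. the lid is held open at 45 degrees (value of joint lid between 0.68 and 0.89 rad and velocity of joint lid between -0.1 and 0.1 rad/s and contact force between the fingers and lid above 0.5 N), for 0.2 s.
At the end, for the whole second after the job is handed in: The fingers hold the lid still at 45 degrees open (within 6 degrees), and the bracket stands upright on its legs on the tray's floor, released (all of step 2 and x of bracket in the frame of tray between -0.09 and 0.09 m and y of bracket in the frame of tray between -0.08 and 0.08 m and z of bracket in the frame of tray below 0.012 m and angle between bracket's own z axis and vertical below 0.15 rad and contact force between bracket and tray above 0.3 N and contact force between the fingers and bracket below 0.05 N); the arm keeps its last pose, push and grip.
It fails at once if the lid is lifted with the bracket still on it (value of joint lid above 0.15 rad and contact force between bracket and lid above 0.1 N).
It fails at once if the parts bin is disturbed (distance of parts_bin from where it was at the start of the episode above 0.03 m).
It fails at once if the screwdriver is disturbed (distance of screwdriver from where it was at the start of the episode above 0.03 m).
It fails at once if the can is disturbed (distance of can from where it was at the start of the episode above 0.03 m).
It also fails if it takes over 69 s, if anything falls off the work surface, if the arm or the gripper's body presses on something with over 40 N, if the wrist force passes 120 N, or if a joint passes its speed limit or range.

## Working session

There is one attempt and no reset: what is moved stays moved. The work goes in short steps, Python scripts to look and compute and a tool call to move; the robot and the scene stay as the last step left them, time stands still between calls to the robot, and variables do not carry over. Pictures are saved under pics/ and viewed, and the job is handed in when it is done.

Besides the shell and the picture viewer there is one more tool, called after "Emit:" in YAML: its name, and indented under it one key for each argument. drive_tool: Moves the arm, as the interface text tells. Its arguments: {"type":"object","properties":{"offset":{"type":"array"},"angular":{"type":"array"},"fingers":{"type":"number"},"squeeze":{"type":"number"}},"required":["offset","angular"]}

```bash
mkdir -p pics
cat > h.py <<'E'
import numpy as np, cv2, json
from cell import telemetry, vision, sign_off
from scipy.spatial.transform import Rotation as R
def snap(name,out=None):
    o=telemetry.get_obs(); d=vision.read_camera(name)
    if out: cv2.imwrite('pics/'+out,cv2.cvtColor(d['pixels'],cv2.COLOR_RGB2BGR))
    if name=='wrist':
        T=np.eye(4);T[:3,:3]=toolR(o);T[:3,3]=o['tool_pos'];d['world_from_camera']=T@np.array(d['T_tool_cam'])
    return d
def toolR(o): return R.from_euler('xyz',o['tool_rot'],degrees=True).as_matrix()
def ray(d,uv):
    p=cv2.undistortPoints(np.array([[uv]],float),np.array(d['intrinsics'],float),np.array(d['distortion'],float))[0,0]
    W=np.array(d['world_from_camera']); v=W[:3,:3]@np.array([p[0],-p[1],-1.]); return W[:3,3],v/np.linalg.norm(v)
def onz(d,uv,z):
    c,v=ray(d,uv); return c+v*(z-c[2])/v[2]
def proj(d,P):
    W=np.linalg.inv(np.array(d['world_from_camera']));q=W[:3,:3]@np.array(P)+W[:3,3]
    q=np.array([q[0],-q[1],-q[2]]);r,_=cv2.projectPoints(q[None],np.zeros(3),np.zeros(3),np.array(d['intrinsics'],float),np.array(d['distortion'],float));return r[0,0]
def tri(*a):
    A=np.zeros((3,3));b=np.zeros(3);rs=[ray(d,uv) for d,uv in a]
    for c,v in rs: M=np.eye(3)-np.outer(v,v);A+=M;b+=M@c
    p=np.linalg.solve(A,b); return p,[np.linalg.norm((np.eye(3)-np.outer(v,v))@(p-c)) for c,v in rs]
E
python3 - <<'E'
from h import *
print(telemetry.get_obs())
for n in ['scene','top','wrist']:
    d=snap(n,n+'0.png'); print(n,np.round(d['world_from_camera'],3).tolist(),np.round(d['intrinsics'],1).tolist(),d['distortion'])
E
```

```text
{'time_s': 0.0, 'qpos': array([-76.48260063,  18.44060751,  -4.01573888,  83.17566277,
         1.29413162,  78.53925949,  -3.26104233]), 'joint_velocities': array([ 0.02170347,  0.05584037, -0.00983826, -0.05464784, -0.114284  ,
        0.0406247 , -0.03882391]), 'effort': array([-1.43401758e-04, -4.91282666e+01, -4.03844006e-01, -3.12533891e+01,
       -6.38409262e-02,  4.37037076e-02,  1.85205245e-04]), 'tool_pos': array([0.14292873, 0.63354075, 0.2294373 ]), 'tool_rot': array([-177.51861097,   89.88956178, -100.22726264]), 'force': array([ 0.24237235, -0.55918313, -0.86322293]), 'wrist_torque': array([ 0.046146  , -0.01979591, -0.01846714]), 'grip_width': 0.08695624180464345}
scene [[-0.431, -0.746, 0.507, 1.387], [0.902, -0.349, 0.253, 0.378], [-0.012, 0.567, 0.824, 1.377], [0.0, 0.0, 0.0, 1.0]] [[595.9, 0.0, 311.4], [0.0, 595.9, 243.6], [0.0, 0.0, 1.0]] [0.02848864 0.         0.         0.         0.        ]
top [[-0.0, 0.996, -0.092, 0.481], [-1.0, -0.002, -0.018, -0.022], [-0.018, 0.092, 0.996, 1.258], [0.0, 0.0, 0.0, 1.0]] [[456.0, 0.0, 326.6], [0.0, 456.0, 235.0], [0.0, 0.0, 1.0]] [-0.07521408  0.          0.          0.          0.        ]
wrist [[0.22, -0.942, -0.253, 0.074], [0.976, 0.212, 0.058, 0.649], [-0.001, -0.26, 0.966, 0.383], [0.0, 0.0, 0.0, 1.0]] [[418.5, 0.0, 322.0], [0.0, 418.5, 241.5], [0.0, 0.0, 1.0]] [-0.04997629  0.          0.          0.          0.        ]
```

View pics/scene0.png

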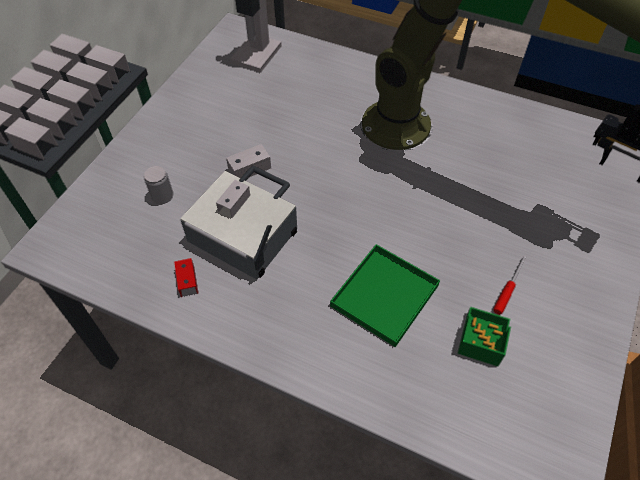

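View pics/top0.png

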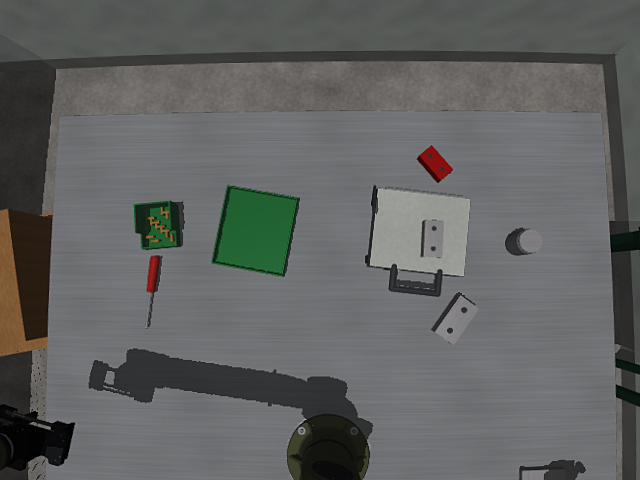

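View pics/wrist0.png

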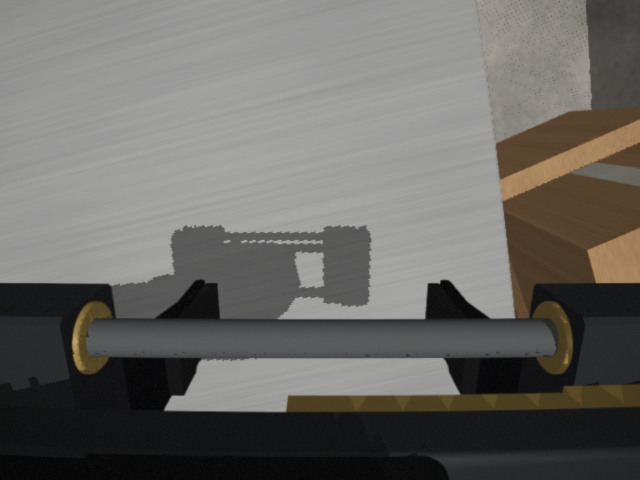

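Bracket-like candidates in the top view are (432,238), grey on the lid; (455,318), a longer grey one on the bench; and (435,163), red. The one on the lid is the smaller of the two that aren't red. I'll confirm that in a crop and by measuring.

Run:
```python
import cv2
a=cv2.imread('pics/top0.png')[135:355,350:560]; b=cv2.imread('pics/scene0.png')[140:300,150:310]
a=cv2.resize(a,(570,600),interpolation=cv2.INTER_CUBIC) if 0 else cv2.resize(a,None,fx=2.7,fy=2.7,interpolation=cv2.INTER_CUBIC)
cv2.imwrite('pics/c1.png',a)
cv2.imwrite('pics/c2.png',cv2.resize(b,None,fx=3.7,fy=3.7,interpolation=cv2.INTER_CUBIC))
```

```text
(no output)
```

View pics/c1.png

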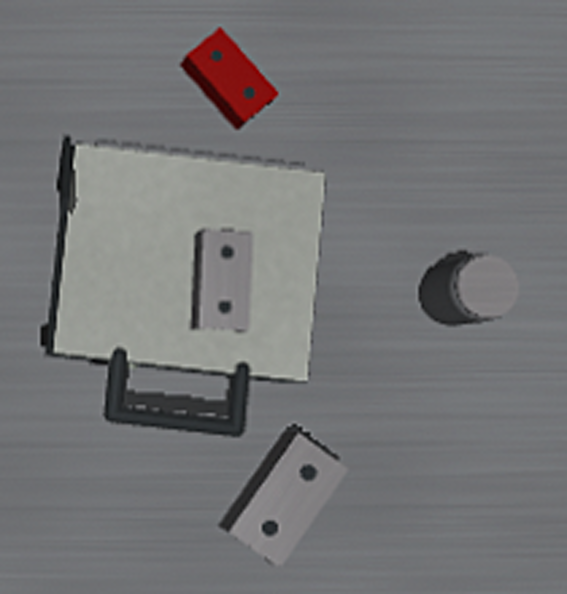

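View pics/c2.png

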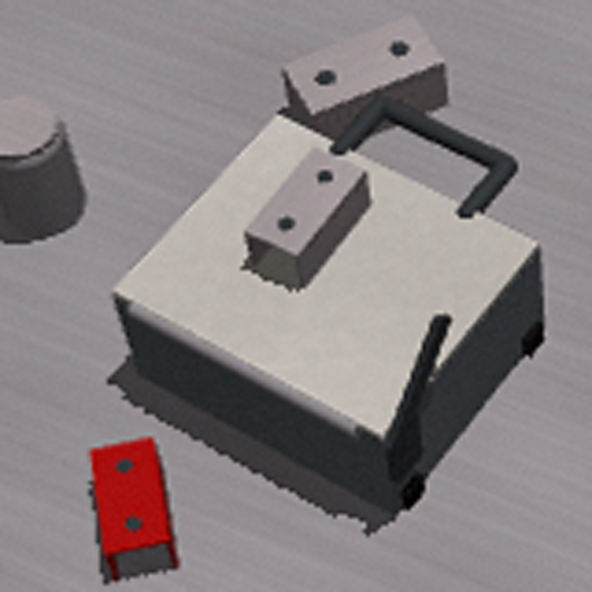

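The crops confirm it. The grey piece on the lid is the smaller non-red one, and the other grey one stands on the bench in front of the handle's right side. Next I'll triangulate its holes, the lid corners, the bar ends and the tray corners.

Run:
```python
from h import *
t=snap('top');s=snap('scene')
P={}
for n,a,b in [('hole_near',(433.3,248.7),(237.8,187.8)),('hole_far',(434.1,228.3),(227.6,200.3)),
 ('lid_hinge_y-',(470.4,198.7),(181.1,219.7)),('lid_hinge_y+',(377.8,188),(254,258.4)),
 ('lid_front_y-',(464.1,276.1),(225.7,171.1)),('lid_front_y+',(370.4,265.7),(295.9,206.2)),
 ('bar_y-',(438.9,293.5),(253.5,168.4)),('bar_y+',(391.5,287.6),(288.4,183.8))]:
    p,r=tri((t,a),(s,b));P[n]=p; print(n,np.round(p,4),np.round(r,4))
def greenquad(d,excl):
    hsv=cv2.cvtColor(d['pixels'],cv2.COLOR_RGB2HSV); m=cv2.inRange(hsv,(45,80,40),(80,255,255))
    cs,_=cv2.findContours(m,cv2.RETR_EXTERNAL,cv2.CHAIN_APPROX_NONE)
    for c in sorted(cs,key=cv2.contourArea)[::-1][:4]:
        if cv2.contourArea(c)>1500:
            h=cv2.convexHull(c); print(cv2.contourArea(c),cv2.approxPolyDP(h,6,True)[:,0].tolist())
for d in (t,s): print('--');greenquad(d,0)
# bracket top corners at z from holes
z=(P['hole_near'][2]+P['hole_far'][2])/2
for uv in [(425.6,219.8),(443,220.6),(441.5,256.9),(424.1,256.5)]: print(np.round(onz(t,uv,z),4))
```

```text
hole_near [ 0.5488 -0.2604  0.1459] [0.0018 0.0018]
hole_far [ 0.5987 -0.263   0.1475] [0.0019 0.0019]
lid_hinge_y- [ 0.6796 -0.3677  0.1013] [0.003 0.003]
lid_hinge_y+ [ 0.7073 -0.1296  0.104 ] [0.0026 0.0026]
lid_front_y- [ 0.4814 -0.3449  0.1041] [0.0031 0.0031]
lid_front_y+ [ 0.5085 -0.1089  0.1009] [0.0027 0.0027]
bar_y- [ 0.4377 -0.28    0.1017] [0.0038 0.0038]
bar_y+ [ 0.4532 -0.1599  0.1102] [0.0034 0.0034]
--
5652.5 [[227, 185], [297, 198], [283, 276], [211, 262]]
--
5684.5 [[376, 244], [439, 280], [397, 343], [330, 302]]
1926.5 [[509, 319], [498, 364], [458, 353], [470, 307]]
[ 0.6206 -0.2445  0.1467]
[ 0.6185 -0.2873  0.1467]
[ 0.5294 -0.2816  0.1467]
[ 0.5305 -0.239   0.1467]
```

Run:
```python
from h import *
t=snap('top');s=snap('scene')
ps=[]
for a,b in [((227,185),(397,343)),((297,198),(330,302)),((283,276),(376,244)),((211,262),(439,280))]:
    p,r=tri((t,a),(s,b)); q=onz(t,a,.028); ps.append(q); print(np.round(p,4),np.round(r,4),np.round(q,4))
ps=np.array(ps);print('centre',ps.mean(0),[np.linalg.norm(ps[i]-ps[i-1]) for i in range(4)])
o=telemetry.get_obs();print(np.round(toolR(o),3))
for n,uv in [('can',(530,241)),('decoy',(431,329)),('decoy',(459,293)),('decoy',(478,310)),('decoy',(452,344))]: print(n,onz(t,uv,.1 if n=='can' else .05))
```

```text
[0.7337 0.2789 0.0238] [0.0023 0.0023] [0.7338 0.2758 0.028 ]
[0.6973 0.0828 0.0213] [0.0005 0.0005] [0.6963 0.0817 0.028 ]
[0.4827 0.121  0.0266] [0.0027 0.0027] [0.4838 0.1184 0.028 ]
[0.5209 0.3157 0.0304] [0.0009 0.0009] [0.5214 0.3155 0.028 ]
centre [0.60882133 0.19783835 0.028     ] [np.float64(0.2160279218814023), np.float64(0.19762639186259415), np.float64(0.21568933941841953), np.float64(0.20065507326362247)]
[[-0.    -0.976  0.22 ]
 [-0.     0.22   0.976]
 [-1.    -0.    -0.   ]]
can [ 0.57132721 -0.52264013  0.1       ]
decoy [ 0.34465917 -0.27302203  0.05      ]
decoy [ 0.43820211 -0.34867553  0.05      ]
decoy [ 0.39334904 -0.39823227  0.05      ]
decoy [ 0.30534795 -0.32772155  0.05      ]
```

Emit:
drive_tool:
  offset:
    - [-0.007,-0.041,-0.019]
    - [-0.014,-0.082,-0.038]
    - [-0.021,-0.123,-0.057]
    - [-0.028,-0.164,-0.076]
    - [-0.035,-0.205,-0.095]
    - [-0.042,-0.246,-0.114]
    - [-0.049,-0.287,-0.133]
    - [-0.056,-0.328,-0.152]
    - [-0.063,-0.369,-0.171]
    - [-0.07,-0.41,-0.19]
  angular:
    - [0.15,0,0]
    - [0.3,0,0]
    - [0.45,0,0]
    - [0.6,0,0]
    - [0.75,0,0]
    - [0.9,0,0]
    - [1.05,0,0]
    - [1.2,0,0]
    - [1.35,0,0]
    - [1.5,0,0]
  fingers: -1

```text
time_s: 1.6
tool_pos: [0.5021, 0.3575, 0.3008]
tool_rot: [22.7, 90.0, 13.8]
force: [0.3, -0.6, -0.7]
grip_width: 0.0872
```

```bash
cat >> h.py <<'E'
def plan(pos,heading):
    o=telemetry.get_obs();A=toolR(o);h=np.radians(heading)
    x=np.array([0,0,-1.]);z=np.array([np.cos(h),np.sin(h),0]);B=np.stack([x,np.cross(z,x),z],1)
    off=A.T@(np.array(pos)-o['tool_pos']); rv=R.from_matrix(A.T@B).as_rotvec()
    print('t',o['time_s'],'pos',np.round(o['tool_pos'],4),'jaw hd',round(np.degrees(np.arctan2(A[1,2],A[0,2])),2),'q',np.round(o['qpos'],1)); print('off',np.round(off,4),'rv',np.round(rv,4),'F',np.round(o['force'],1),'w',round(o['grip_width'],4))
E
python3 -c "
from h import *
plan((0.53,-0.263,0.30),-93.3)"
```

```text
t 1.6 pos [0.5021 0.3575 0.3008] jaw hd -8.92 q [-54.4  13.1  20.   82.6  -4.5  85.  -43.4]
off [ 0.0008 -0.6087  0.1238] rv [ 1.4727e+00  1.0000e-04 -1.0000e-04] F [ 0.3 -0.6 -0.7] w 0.0872
```

Emit:
drive_tool:
  offset:
    - [0,-0.06,0.008]
    - [0,-0.12,0.017]
    - [0,-0.18,0.025]
    - [0,-0.24,0.034]
    - [0,-0.3,0.042]
  angular:
    - [0.14,0,0]
    - [0.29,0,0]
    - [0.44,0,0]
    - [0.59,0,0]
    - [0.74,0,0]

```text
time_s: 2.22
tool_pos: [0.4969, 0.0526, 0.301]
tool_rot: [86.2, 89.9, 34.6]
force: [0.6, 0.1, -0.4]
grip_width: 0.087
```

```bash
python3 -c "
from h import *
plan((0.5745,-0.263,0.30),-93.3)"
```

```text
t 2.225 pos [0.4969 0.0526 0.301 ] jaw hd -51.6 q [-42.9  -3.   32.8  98.6   1.6  83.8 -61.9]
off [ 0.0009 -0.1352  0.2956] rv [ 7.278e-01 -4.000e-04 -1.200e-03] F [ 0.6  0.1 -0.4] w 0.087
```

Emit:
drive_tool:
  offset:
    - [0,-0.022,0.049]
    - [0,-0.045,0.098]
    - [0,-0.067,0.148]
    - [0,-0.09,0.197]
    - [0,-0.112,0.246]
    - [0,-0.135,0.2955]
    - [0,-0.135,0.2955]
  angular:
    - [0.12,0,0]
    - [0.24,0,0]
    - [0.36,0,0]
    - [0.48,0,0]
    - [0.6,0,0]
    - [0.728,0,0]
    - [0.728,0,0]

```text
time_s: 3.1
tool_pos: [0.5731, -0.2684, 0.3]
tool_rot: [-23.1, 89.8, -116.9]
force: [-0.9, -0.4, -0.6]
grip_width: 0.0873
```

```bash
python3 -c "
from h import *
d=snap('wrist','w1.png')
plan((0.5745,-0.263,0.30),-93.3)
for P in [(.5488,-.2604,.148),(.5987,-.263,.148),(.5745,-.263,.148)]: print(proj(d,P))"
```

```text
t 3.15 pos [ 0.5738 -0.2652  0.3002] jaw hd -93.54 q [-17.   19.8  51.8  81.1 -15.4  86.5 -59.4]
off [ 0.0002  0.0006 -0.0023] rv [-0.0042  0.0009  0.0009] F [-0.1  1.1  0.5] w 0.0872
[312.02014342 259.1283016 ]
[310.62296746 194.16760146]
[312.99143531 226.22409843]
```

View pics/w1.png

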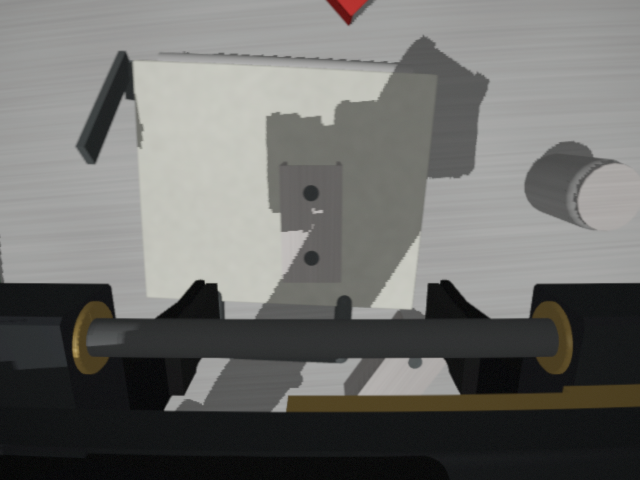

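Wrist picture: the bracket's holes are at (311,258) and (311,193), within about 1.5 px (1 mm) of where the two-view points project. The bracket top is at z≈0.148, as the text gives. I'll descend now.

Emit:
drive_tool:
  offset:
    - [0.04,0.001,-0.002]
    - [0.08,0.001,-0.002]
    - [0.12,0.001,-0.002]
    - [0.145,0.001,-0.002]
    - [0.16,0.001,-0.002]
    - [0.173,0.001,-0.002]
    - [0.173,0.001,-0.002]
    - [0.173,0.001,-0.002]
  angular:
    - [0,0,0]
    - [0,0,0]
    - [0,0,0]
    - [0,0,0]
    - [0,0,0]
    - [0,0,0]
    - [0,0,0]
    - [0,0,0]

```text
time_s: 4.15
tool_pos: [0.5753, -0.2637, 0.1282]
tool_rot: [28.8, 89.9, -64.7]
force: [-0.6, -0.8, -0.2]
grip_width: 0.087
```

```bash
python3 -c "
from h import *
plan((0.5745,-0.262,0.127),-93.3)
d=snap('wrist','w2.png')"
```

```text
t 4.15 pos [ 0.5753 -0.2637  0.1282] jaw hd -93.53 q [-15.3  26.   48.5  94.4 -20.6  68.9 -55.7]
off [ 0.0012 -0.0009 -0.0016] rv [-0.004   0.0012 -0.0007] F [-0.6 -0.8 -0.2] w 0.087
```

View pics/w2.png

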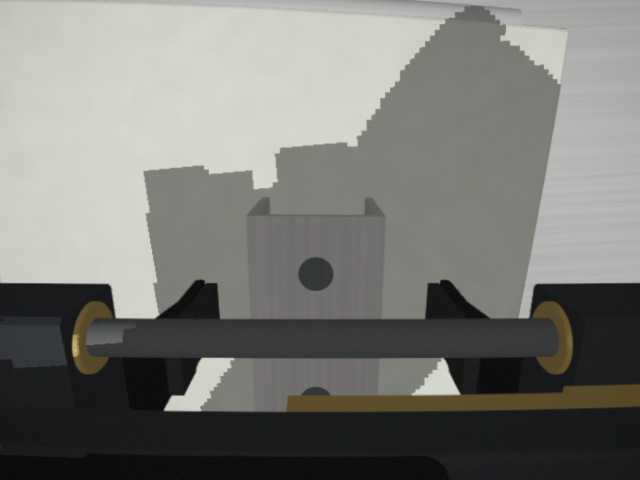

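The bracket sits between the pads, at columns 248–385 with the jaws at 218 and 427. I'll close on it.

Emit:
drive_tool:
  offset:
    - [0.001,0,-0.001]
    - [0.001,0,-0.001]
    - [0.001,0,-0.001]
    - [0.001,0,-0.001]
    - [0.001,0,-0.001]
    - [0.001,0,-0.001]
    - [0.001,0,-0.001]
    - [0.001,0,-0.001]
  angular:
    - [0,0,0]
    - [0,0,0]
    - [0,0,0]
    - [0,0,0]
    - [0,0,0]
    - [0,0,0]
    - [0,0,0]
    - [0,0,0]
  fingers: 1
  squeeze: 20

```text
time_s: 5.2
tool_pos: [0.5754, -0.2626, 0.1272]
tool_rot: [36.4, 89.9, -57.2]
force: [-0.3, 0.5, 0.6]
grip_width: 0.0457
```

Opening is 45.7 mm, as expected. Lift.

Emit:
drive_tool:
  offset:
    - [-0.02,0,0]
    - [-0.05,0,0]
    - [-0.09,0,0]
    - [-0.13,0,0]
    - [-0.17,0,0]
    - [-0.17,0,0]
  angular:
    - [0,0,0]
    - [0,0,0]
    - [0,0,0]
    - [0,0,0]
    - [0,0,0]
    - [0,0,0]

```text
time_s: 5.95
tool_pos: [0.5764, -0.2642, 0.302]
tool_rot: [65.6, 89.5, -28.0]
force: [0.1, -0.3, -2.7]
grip_width: 0.0459
```

```bash
python3 -c "
from h import *
plan((0.609,0.198,0.29),-93.3)
plan((0.609,0.198,0.29),-78)
d=snap('scene','s2.png')"
```

```text
t 5.95 pos [ 0.5764 -0.2642  0.302 ] jaw hd -93.58 q [-17.3  19.6  52.   81.1 -15.4  86.1 -59.7]
off [ 0.0104  0.0035 -0.4634] rv [-0.0049  0.0035 -0.0077] F [ 0.1 -0.3 -2.7] w 0.0459
t 5.95 pos [ 0.5764 -0.2642  0.302 ] jaw hd -93.58 q [-17.3  19.6  52.   81.1 -15.4  86.1 -59.7]
off [ 0.0104  0.0035 -0.4634] rv [-0.2719  0.0046 -0.0072] F [ 0.1 -0.3 -2.7] w 0.0459
```

View pics/s2.png

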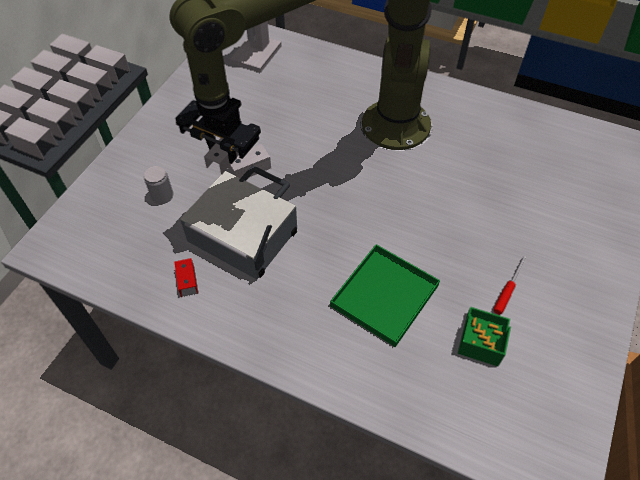

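Bracket in the gripper, lid shut, nothing else moved. Carry it over to the tray.

Emit:
drive_tool:
  offset:
    - [0,0,-0.035]
    - [0,0,-0.08]
    - [0,0.001,-0.13]
    - [0.002,0.002,-0.18]
    - [0.004,0.002,-0.23]
    - [0.005,0.003,-0.28]
    - [0.006,0.003,-0.33]
    - [0.008,0.003,-0.38]
    - [0.01,0.0035,-0.43]
    - [0.01,0.0035,-0.4635]
  angular:
    - [0,0,0]
    - [0,0,0]
    - [0,0,0]
    - [0,0,0]
    - [0,0,0]
    - [0,0,0]
    - [0,0,0]
    - [0,0,0]
    - [0,0,-0.004]
    - [0,0.003,-0.007]

```text
time_s: 7.25
tool_pos: [0.6066, 0.2023, 0.2862]
tool_rot: [-90.6, 89.6, 176.0]
force: [0.3, -0.5, -1.3]
grip_width: 0.0457
```

```bash
python3 -c "
from h import *
plan((0.609,0.198,0.10),-93.3)
d=snap('wrist','w3.png')
plan((0.609,0.198,0.10),-93.3)
"
```

```text
t 7.25 pos [0.6066 0.2023 0.2862] jaw hd -93.39 q [ -51.8   18.9   40.7   80.8  -12.4   85.1 -105. ]
off [0.1862 0.0038 0.0042] rv [-0.0016 -0.0001  0.0064] F [ 0.3 -0.5 -1.3] w 0.0457
t 7.3 pos [0.6062 0.2079 0.2857] jaw hd -93.06 q [ -52.    19.1   40.4   80.7  -12.6   85.  -105. ]
off [0.1857 0.0045 0.0103] rv [ 0.0042 -0.0029  0.0068] F [-0.6  4.5 -2.9] w 0.0456
```

View pics/w3.png

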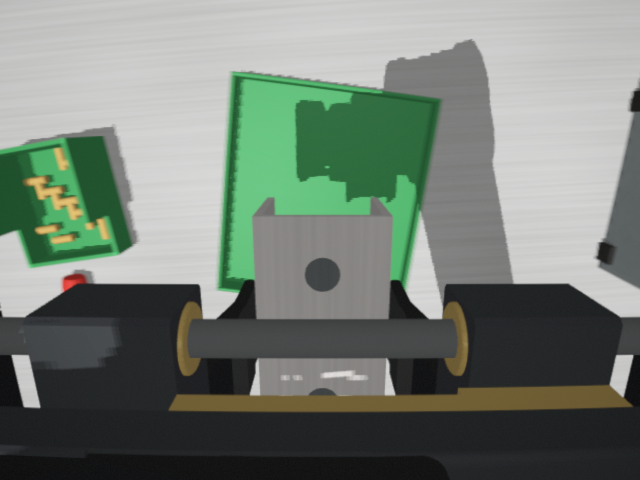

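Emit:
drive_tool:
  offset:
    - [0.03,0.003,0.008]
    - [0.07,0.003,0.01]
    - [0.11,0.003,0.01]
    - [0.15,0.003,0.01]
    - [0.18,0.003,0.01]
    - [0.2,0.003,0.01]
    - [0.22,0.003,0.01]
    - [0.235,0.003,0.01]
    - [0.235,0.003,0.01]
  angular:
    - [0,0,0.005]
    - [0,0,0.005]
    - [0,0,0.005]
    - [0,0,0.005]
    - [0,0,0.005]
    - [0,0,0.005]
    - [0,0,0.005]
    - [0,0,0.005]
    - [0,0,0.005]

```text
time_s: 8.43
tool_pos: [0.6064, 0.1984, 0.0496]
tool_rot: [-118.9, 89.8, 148.0]
force: [-0.1, -0.7, -1.5]
grip_width: 0.046
```

```bash
python3 -c "
from h import *
plan((0.609,0.198,0.025),-93.3)
d=snap('scene','s3.png')
im=cv2.imread('pics/s3.png')[200:380,300:520];cv2.imwrite('pics/s3c.png',cv2.resize(im,None,fx=3.3,fy=3.3,interpolation=cv2.INTER_CUBIC))
"
```

```text
t 8.425 pos [0.6064 0.1984 0.0496] jaw hd -93.06 q [-48.9  28.9  36.6  96.9 -19.4  60.8 -99.1]
off [0.0246 0.0027 0.0003] rv [ 0.0042 -0.002   0.0036] F [-0.1 -0.7 -1.5] w 0.046
```

View pics/s3c.png

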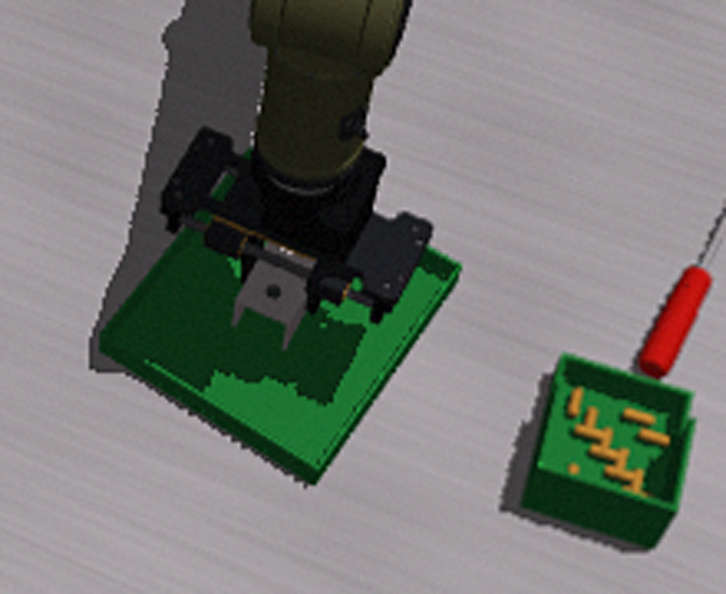

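The bracket is over the middle of the tray, still upright. I'll lower it slowly.

Emit:
drive_tool:
  offset:
    - [0.008,0.001,0]
    - [0.014,0.002,0]
    - [0.018,0.002,0]
    - [0.021,0.002,0]
    - [0.023,0.002,0]
    - [0.0245,0.002,0]
    - [0.026,0.002,0]
    - [0.026,0.002,0]
  angular:
    - [0,0,0]
    - [0,0,0]
    - [0,0,0.003]
    - [0,0,0.003]
    - [0,0,0.003]
    - [0,0,0.003]
    - [0,0,0.003]
    - [0,0,0.003]

```text
time_s: 9.48
tool_pos: [0.6091, 0.1985, 0.0245]
tool_rot: [159.2, 89.8, 66.1]
force: [0.2, -0.1, -1.6]
grip_width: 0.046
```

Emit:
drive_tool:
  offset:
    - [0.001,0,0]
    - [0.002,0,0]
    - [0.003,0,0]
    - [0.003,0,0]
  angular:
    - [0,0,0]
    - [0,0,0]
    - [0,0,0]
    - [0,0,0]

```text
time_s: 9.98
tool_pos: [0.6093, 0.1986, 0.0233]
tool_rot: [168.5, 89.8, 75.5]
force: [-4.1, -0.4, 9.2]
grip_width: 0.0459
```

The tray floor is reached: vertical force is +9 N at TCP z 0.0233, against 0.0232 predicted. Open, then rise.

Emit:
drive_tool:
  offset:
    - [0,0,0]
    - [0,0,0]
    - [0,0,0]
    - [0,0,0]
    - [0,0,0]
    - [0,0,0]
  angular:
    - [0,0,0]
    - [0,0,0]
    - [0,0,0]
    - [0,0,0]
    - [0,0,0]
    - [0,0,0]
  fingers: -1

```text
time_s: 10.72
tool_pos: [0.6092, 0.1985, 0.0232]
tool_rot: [170.6, 89.8, 77.6]
force: [0.3, -0.1, 0.6]
grip_width: 0.0861
```

Emit:
drive_tool:
  offset:
    - [-0.02,0,0]
    - [-0.06,0,0]
    - [-0.11,0,0]
    - [-0.17,0,0]
    - [-0.22,0,0]
    - [-0.27,0,0]
    - [-0.27,0,0]
  angular:
    - [0,0,0]
    - [0,0,0]
    - [0,0,0]
    - [0,0,0]
    - [0,0,0]
    - [0,0,0]
    - [0,0,0]

```text
time_s: 11.6
tool_pos: [0.6114, 0.1972, 0.2999]
tool_rot: [128.5, 89.3, 35.4]
force: [0.5, -0.7, -0.7]
grip_width: 0.0874
```

```bash
python3 -c "
from h import *
d=snap('scene','s4.png'); t=snap('top','t4.png')
im=cv2.imread('pics/s4.png')[200:380,300:520];cv2.imwrite('pics/s4c.png',cv2.resize(im,None,fx=3.3,fy=3.3,interpolation=cv2.INTER_CUBIC))
plan((0.5,-0.1,0.25),-6.6)
"
```

```text
t 11.7 pos [0.6092 0.1974 0.2946] jaw hd -93.08 q [ -51.7   18.5   41.1   80.4  -12.3   85.3 -104.3]
off [ 0.043  -0.0931  0.303 ] rv [-1.5094 -0.002  -0.0052] F [-1.1  0.3 -0.7] w 0.0869
```

View pics/s4c.png

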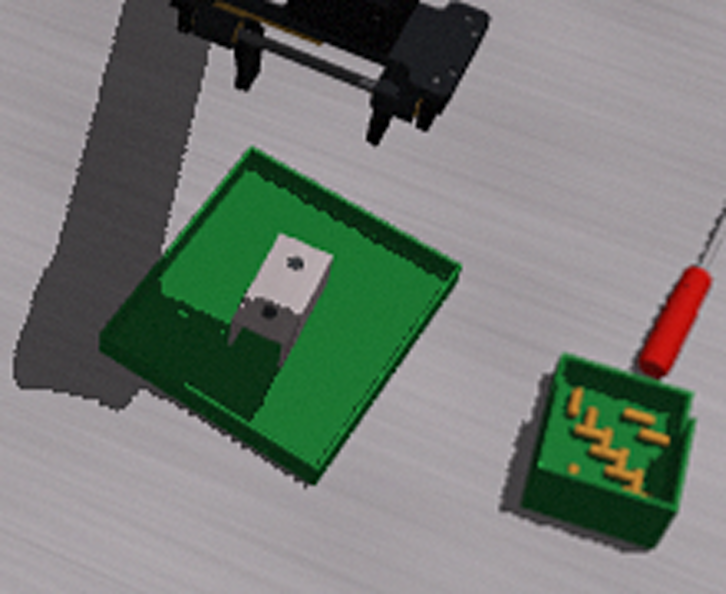

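The bracket stands upright and released in the tray. Next, above the handle bar: (0.445, -0.220), with the jaws along the fixture's x.

```bash
python3 -c "
from h import *
plan((0.445,-0.22,0.28),-6.6)
"
```

```text
t 11.7 pos [0.6092 0.1974 0.2946] jaw hd -93.08 q [ -51.7   18.5   41.1   80.4  -12.3   85.3 -104.3]
off [ 0.0123 -0.1415  0.4256] rv [-1.5094 -0.002  -0.0052] F [-1.1  0.3 -0.7] w 0.0869
```

Emit:
drive_tool:
  offset:
    - [0,-0.014,0.043]
    - [0,-0.028,0.086]
    - [0,-0.042,0.129]
    - [0.005,-0.056,0.172]
    - [0.005,-0.07,0.215]
    - [0.008,-0.084,0.258]
    - [0.01,-0.098,0.301]
    - [0.012,-0.112,0.344]
    - [0.012,-0.126,0.387]
    - [0.012,-0.1415,0.4256]
  angular:
    - [-0.15,0,0]
    - [-0.3,0,0]
    - [-0.45,0,0]
    - [-0.6,0,0]
    - [-0.75,0,0]
    - [-0.9,0,0]
    - [-1.05,0,0]
    - [-1.2,0,0]
    - [-1.35,0,0]
    - [-1.509,-0.002,-0.005]
  fingers: 0.08

```text
time_s: 12.95
tool_pos: [0.4433, -0.2213, 0.2791]
tool_rot: [173.0, 89.9, 166.6]
force: [1.3, -1.0, 0.9]
grip_width: 0.0398
```

Emit:
drive_tool:
  offset:
    - [0,0,0]
    - [0,0,0]
  angular:
    - [0,0,0]
    - [0,0,0]

```text
time_s: 13.2
tool_pos: [0.443, -0.2202, 0.2782]
tool_rot: [162.3, 89.8, 155.9]
force: [0.2, 0.8, 1.1]
grip_width: 0.04
```

```bash
python3 -c "
from h import *
plan((0.445,-0.22,0.28),-6.6)
d=snap('wrist','w5.png');print(proj(d,(.445,-.22,.104)),proj(d,(0.445-.0069,-.22-.0596,.104)),proj(d,(0.445+.0069,-.22+.0596,.104)))
"
```

```text
t 13.2 pos [ 0.443  -0.2202  0.2782] jaw hd -6.4 q [-34.7  -5.8  55.2 101.8   4.8  81.8  13.3]
off [-0.0018  0.0005  0.002 ] rv [ 0.0035 -0.0037 -0.0012] F [0.2 0.8 1.1] w 0.04
[324.34812965 219.44097726] [323.98120878 289.66943454] [324.74237583 142.62597077]
```

View pics/w5.png

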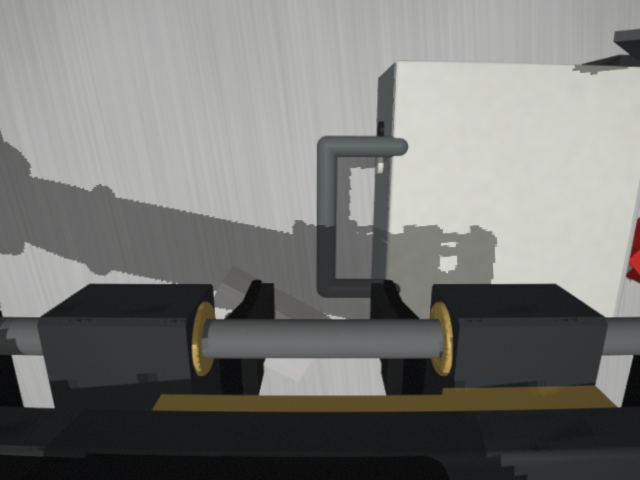

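The bar is at columns 318–336 (middle 327) against 324 predicted, so it stands about 2 mm further in x. Its arms are at rows 146 and 288. I'll go partway down and measure again from there for the height.

Emit:
drive_tool:
  offset:
    - [0.03,0,0.002]
    - [0.07,0,0.004]
    - [0.1,0,0.004]
    - [0.1,0,0.004]
  angular:
    - [0,0,0]
    - [0,-0.003,0]
    - [0,-0.003,0]
    - [0,-0.003,0]

```text
time_s: 13.75
tool_pos: [0.4458, -0.2181, 0.1763]
tool_rot: [176.6, 89.7, 170.3]
force: [-0.1, 0.3, -0.5]
grip_width: 0.0402
```

```bash
python3 -c "
from h import *
plan((0.4465,-0.22,0.093),-6.6)
d=snap('wrist','w6.png');print(proj(d,(.4465,-.22,.104)),proj(d,(0.4465-.0067,-.22-.0576,.104)),proj(d,(0.4465+.0067,-.22+.0576,.104)))
"
```

```text
t 13.75 pos [ 0.4458 -0.2181  0.1763] jaw hd -6.22 q [-33.9   1.1  58.3 110.   -0.9  69.7  18.4]
off [ 0.0833 -0.0018  0.0013] rv [ 0.0067 -0.0059 -0.0003] F [-0.1  0.3 -0.5] w 0.0402
[322.87573008 260.61063478] [322.1148335  352.19226017] [323.7362028  156.34685071]
```

View pics/w6.png

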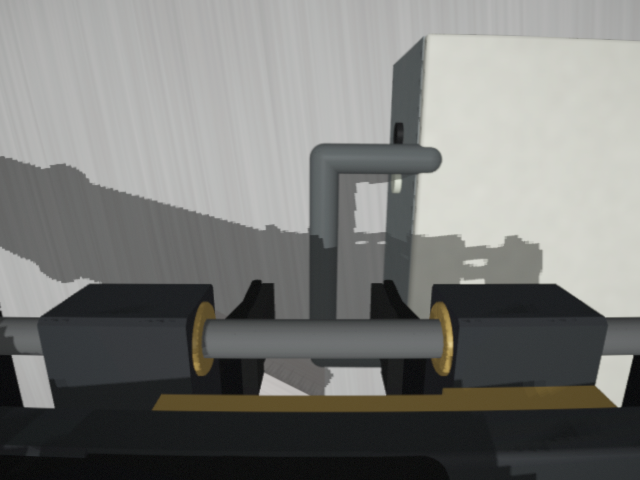

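The bar is at column 323 and its left arm at row 157, against predictions of 323 and 156. Both views fit a bar at z = 0.104. Descend to straddle it.

Emit:
drive_tool:
  offset:
    - [0.02,-0.002,0.001]
    - [0.045,-0.002,0.001]
    - [0.065,-0.002,0.001]
    - [0.077,-0.002,0.001]
    - [0.084,-0.002,0.001]
    - [0.084,-0.002,0.001]
  angular:
    - [0,0,0]
    - [0.005,-0.005,0]
    - [0.005,-0.005,0]
    - [0.005,-0.005,0]
    - [0.005,-0.005,0]
    - [0.005,-0.005,0]

```text
time_s: 14.55
tool_pos: [0.4479, -0.221, 0.0942]
tool_rot: [0.5, 89.9, -6.0]
force: [-0.1, -0.2, 0.3]
grip_width: 0.0403
```

Emit:
drive_tool:
  offset:
    - [0,0,0]
    - [0,0,0]
    - [0,0,0]
    - [0,0,0]
    - [0,0,0]
    - [0,0,0]
  angular:
    - [0,0,0]
    - [0,0,0]
    - [0,0,0]
    - [0,0,0]
    - [0,0,0]
    - [0,0,0]
  fingers: 1
  squeeze: 25

```text
time_s: 15.3
tool_pos: [0.4455, -0.2207, 0.0941]
tool_rot: [151.3, 89.8, 144.8]
force: [-7.0, 1.0, 6.8]
grip_width: 0.0153
```

```bash
python3 -c "
from h import *
plan((0.4465,-0.22,0.093),-6.6)
"
```

```text
t 15.3 pos [ 0.4455 -0.2207  0.0941] jaw hd -6.54 q [-30.4   9.9  58.4 115.2  -9.7  60.1  26. ]
off [0.0011 0.0009 0.0009] rv [ 0.0011 -0.0027 -0.0015] F [-7.   1.   6.8] w 0.0153
```

The bar is gripped (opening 15.3 mm for a 16 mm bar). I'll raise it along an arc of radius 0.25 m about the hinge, first to about 20°.

Emit:
drive_tool:
  offset:
    - [-0.0087,0,0.0004]
    - [-0.0174,0,0.0009]
    - [-0.0261,0,0.0018]
    - [-0.0348,0,0.003]
    - [-0.0434,0,0.0045]
    - [-0.0519,0,0.0063]
    - [-0.0604,0,0.0084]
    - [-0.0688,0,0.0108]
    - [-0.0771,0,0.0134]
    - [-0.0853,0,0.0164]
  angular:
    - [0,0,0]
    - [0,0,0]
    - [0,0,0]
    - [0,0,0]
    - [0,0,0]
    - [0,0,0]
    - [0,0,0]
    - [0,0,0]
    - [0,0,0]
    - [0,0,0]

```text
time_s: 16.55
tool_pos: [0.4609, -0.2226, 0.1796]
tool_rot: [159.2, 89.7, 152.6]
force: [-5.7, 1.0, -1.8]
grip_width: 0.0149
```

```bash
python3 -c "
from h import *
plan((0.515,-0.228,0.27),-6.6)
d=snap('scene','s7.png')
im=cv2.imread('pics/s7.png')[100:300,120:360];cv2.imwrite('pics/s7c.png',cv2.resize(im,None,fx=3,fy=3,interpolation=cv2.INTER_CUBIC))
"
```

```text
t 16.55 pos [ 0.4609 -0.2226  0.1796] jaw hd -6.56 q [-33.3   4.5  59.3 107.8  -4.1  70.2  20.7]
off [-0.0908  0.001   0.0539] rv [ 0.0007 -0.0056 -0.0021] F [-5.7  1.  -1.8] w 0.0149
```

View pics/s7c.png

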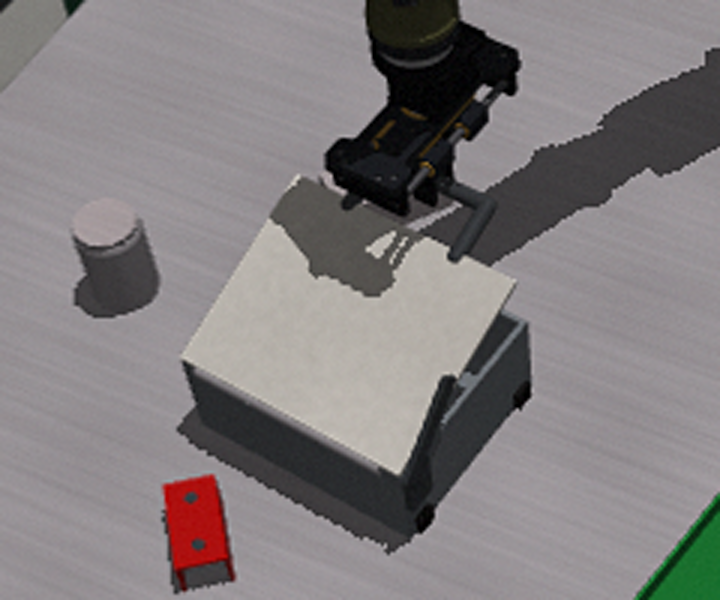

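Lid rising and held, nothing else touched. On to 45°.

Emit:
drive_tool:
  offset:
    - [-0.0101,0,0.0041]
    - [-0.02,0,0.0087]
    - [-0.0297,0,0.0137]
    - [-0.0392,0,0.0191]
    - [-0.0484,0,0.0249]
    - [-0.0574,0,0.0311]
    - [-0.0661,0,0.0376]
    - [-0.0745,0,0.0446]
    - [-0.0826,0,0.0519]
    - [-0.0903,0,0.0596]
  angular:
    - [0,0,0]
    - [0,0,0]
    - [0,0,0]
    - [0,0,0]
    - [0,0,0]
    - [0,0,0]
    - [0,0,0]
    - [0,0,0]
    - [0,0,0]
    - [0,0,0]

```text
time_s: 17.85
tool_pos: [0.518, -0.2293, 0.2725]
tool_rot: [159.8, 89.2, 153.2]
force: [-17.4, 4.8, 11.6]
grip_width: 0.0151
```

Emit:
drive_tool:
  offset:
    - [0,0,0]
    - [0,0,0]
  angular:
    - [0,0,0]
    - [0,0,0]

```text
time_s: 18.1
tool_pos: [0.5187, -0.2293, 0.2735]
tool_rot: [159.9, 89.3, 153.3]
force: [-3.6, 0.7, 0.1]
grip_width: 0.0152
```

```bash
python3 -c "
from h import *
plan((0.521,-0.228,0.27),-6.6)
d=snap('scene','s8.png')
im=cv2.imread('pics/s8.png')[100:300,120:360];cv2.imwrite('pics/s8c.png',cv2.resize(im,None,fx=3,fy=3,interpolation=cv2.INTER_CUBIC))
"
```

```text
t 18.1 pos [ 0.5187 -0.2293  0.2735] jaw hd -6.55 q [-29.9  11.6  59.1  92.6 -10.   82.3  23.6]
off [0.0035 0.0016 0.0022] rv [ 0.0008 -0.0116 -0.0043] F [-3.6  0.7  0.1] w 0.0152
```

View pics/s8c.png

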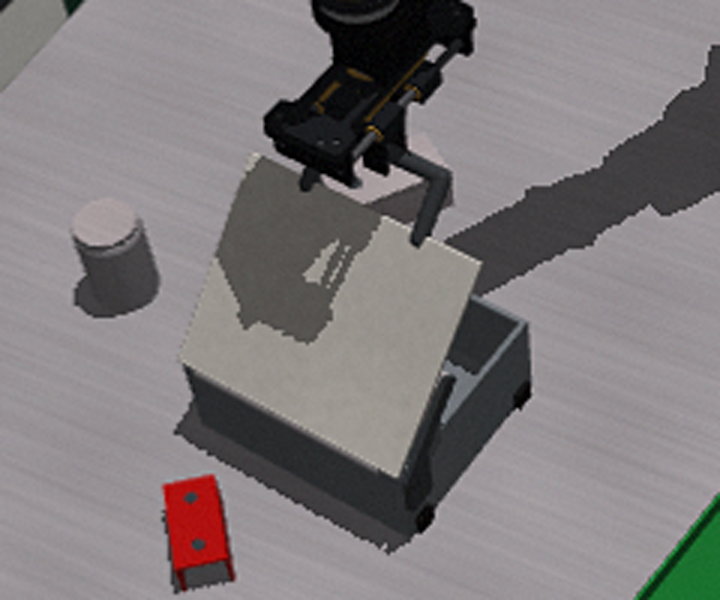

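The lid looks close to parallel with the strip. I'll measure the angle from the lid's front corners, (280,187) and (205,152) in the scene view, and from the top view.

```bash
python3 -c "
from h import *
s=snap('scene','s9.png');t=snap('top','t9.png')
im=cv2.imread('pics/t9.png')[150:330,340:560];cv2.imwrite('pics/t9c.png',cv2.resize(im,None,fx=3.3,fy=3.3,interpolation=cv2.INTER_CUBIC))
ex=np.array([.9934,-.115,0]);ey=np.array([.115,.9934,0]);H=np.array([.6935,-.2487,.1])
for n,uv,yl in [('y+',(280,187.3),.12),('y-',(205,151.7),-.12)]:
    c,v=ray(s,uv); p=c+v*((yl-(c-H)@ey)/(v@ey)); a,b=-(p-H)@ex,p[2]-.1
    print(n,np.round(p,4),'r',np.hypot(a,b),'ang',np.degrees(np.arctan2(b,a))-np.degrees(np.arctan2(.008,.2)))
# strip tip
o=telemetry.get_obs();print(o['time_s'],o['tool_pos'],o['force'],o['joint_velocities'].round(2))
for th in (40,45,50):
  f=np.radians(th)
  for yl in (.12,-.12): P=H+ex*(-.2*np.cos(f)+.008*np.sin(f))+ey*yl+np.array([0,0,.2*np.sin(f)+.008*np.cos(f)]); print(th,yl,proj(s,P),proj(t,P))
"
```

```text
y+ [ 0.5704 -0.1137  0.2449] r 0.19998983414629865 ang 44.14174998705366
y- [ 0.5376 -0.3514  0.2333] r 0.19557947133451883 ang 40.688627966999334
18.25 [ 0.5180915  -0.22922751  0.27286857] [-4.25535991  1.53344691  0.73145182] [-0.03 -0.03  0.05  0.34 -0.04  0.01  0.03]
40 0.12 [282.5197403  187.24931785] [375.27318968 241.66662667]
40 -0.12 [206.09261638 150.1398552 ] [481.06853111 253.63886063]
45 0.12 [279.48802067 187.28139619] [376.34377557 235.75724611]
45 -0.12 [202.40194391 149.77961897] [483.29486481 247.86886805]
50 0.12 [276.17972302 187.88841263] [377.43878495 229.30438727]
50 -0.12 [198.45578826 149.96960252] [485.43915056 241.54527383]
```

View pics/t9c.png

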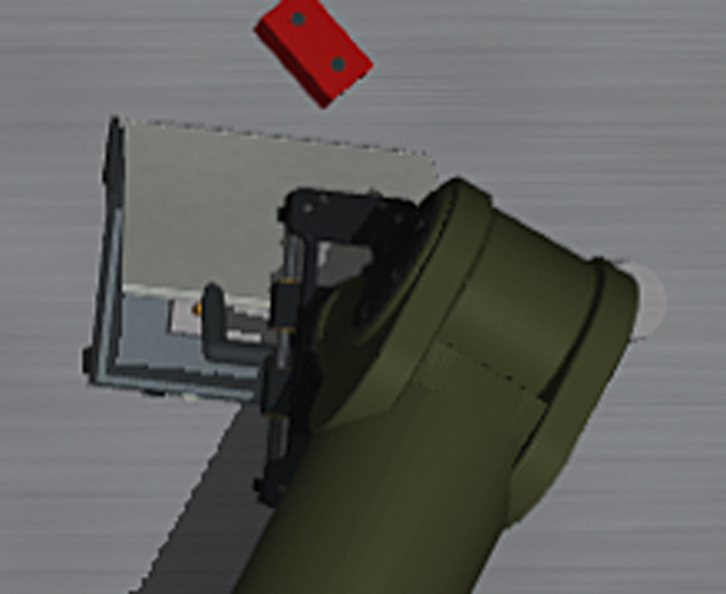

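View pics/s9.png

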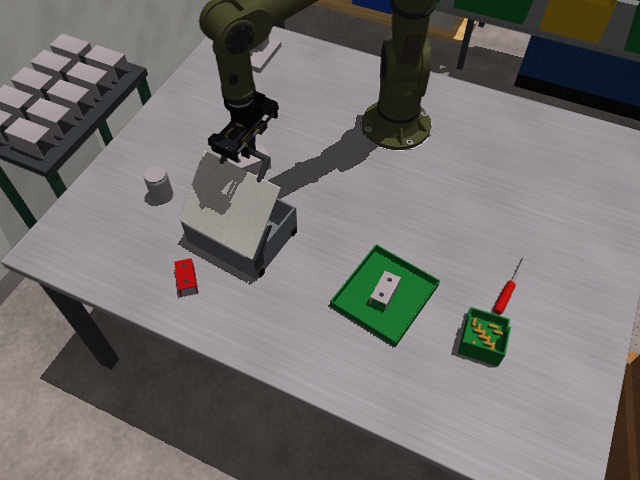

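The top view puts the lid's front-left corner at (377,236), and the prediction for 45° is (376,236). The scene view gives 44°. The bracket stands in the tray, and the can, bin, screwdriver and look-alikes haven't moved. A short hold to confirm it's steady.

Emit:
drive_tool:
  offset:
    - [0,0,0]
    - [0,0,0]
    - [0,0,0]
    - [0,0,0]
  angular:
    - [0,0,0]
    - [0,0,0]
    - [0,0,0]
    - [0,0,0]

```text
time_s: 18.75
tool_pos: [0.5181, -0.2292, 0.2729]
tool_rot: [159.5, 89.2, 152.9]
force: [-4.7, 0.4, 1.3]
grip_width: 0.0155
```

```bash
python3 -c "
from h import *
for i in range(3):
    t=snap('top','t10.png');o=telemetry.get_obs();print(o['time_s'],o['tool_pos'].round(4),o['force'].round(1),o['grip_width'])
im=cv2.imread('pics/t10.png')[180:290,200:420];cv2.imwrite('pics/t10c.png',cv2.resize(im,None,fx=3.5,fy=3.5,interpolation=cv2.INTER_CUBIC))
"
```

```text
18.8 [ 0.5181 -0.2293  0.2729] [-3.2  0.9  0.7] 0.015279245179582518
18.85 [ 0.5181 -0.2292  0.2729] [-4.5  1.2  0.8] 0.015214141068536306
18.9 [ 0.5181 -0.2293  0.2729] [-4.3  0.9  0.6] 0.015163086690335647
```

View pics/t10c.png

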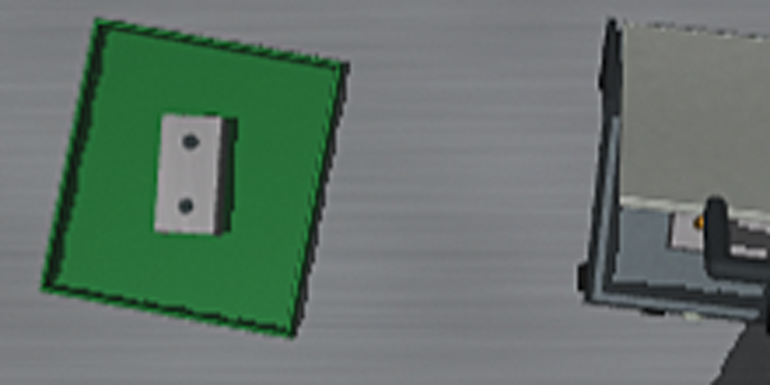

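The hold is steady: the TCP didn't move over 0.15 s, and the bracket sits in the middle of the tray. Handing in.

```bash
python3 -c "
from h import *
print(sign_off())"
```

```text
the job is handed in; nothing more can be done
None
```

The bracket stands upright and released in the middle of the green tray. The gripper is holding the lid open at about 45° by its bar, and I handed the job in at 18.9 s with no verdict reported.

- **Bracket:** I took the smaller non-red channel bracket from the closed lid and lowered it until it touched the tray floor. The tool height at contact was 23.3 mm, against 23.2 mm predicted.
- **Lid angle:** The estimates don't fully agree. The top view matches 45° within a pixel, the tool's travel gives 44–46°, and the scene view gives 44° from the lid's left corner. The lid's right corner gives 41°, but it was read roughly from a crop and I trust it least. All are within the 6° allowed.
- **Hold:** The last readings were steady. The tool stayed still to 0.1 mm, with the bar gripped at an opening of about 15 mm and roughly 4 N on the wrist.
- **Other things on the bench:** The can, parts bin, screwdriver and red bracket look unmoved in the last pictures. The larger grey bracket near the handle was partly hidden by the arm, but nothing came near it.

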